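# Tip the green parts hopper into its catch box

### The arm

A 6-joint arm with a two-finger parallel gripper is mounted at the origin on the work surface. World frame = base frame: x ahead of the robot, y to its left, z up, the work surface at z = 0. Lengths are in mm, angles in rad, forces in N, time in s.
With the tool pointing down it reaches from about 275 to 1000 mm from the base axis. Payload 8.4 kg.
Tool frame: the origin (TCP) lies midway between the tips of the shut fingers; the grasp point (between the pads) lies 19 mm behind it; z points along the fingers, y is the line along which they close (so a half turn about z gives the same grasp; the last joint's range is limited). The gripper opens to 85 mm and grips with 20 to 120 N. Pads are 22 mm wide; open, the fingers measure 114 mm over their backs; the gripper's body (76 mm by 85 mm) begins 54 mm behind the grasp point. The pads swing forward as they close: fully open they stand 13 mm farther back than shut.
Start: joints at [1.238, 0.353, 1.633, -0, 1.155, -0.002], TCP at [202.998, 591.117, 231.281] pointing down, gripper open.
Joint ranges: [-2.63, 2.63], [-0.92, 2.1], [0.06, 2.66], [-1.3, 4.44], [0, 2.69], [-3.02, 3.02]. Speed limits (rad/s): [2.22, 2.22, 2.79, 3.14, 3.14, 3.14].

### API

Orientations are given as [roll, pitch, yaw] about the fixed x, y, z axes, in that order (R = Rz(yaw) Ry(pitch) Rx(roll)).
In Python, from rig import telemetry, optics, r gives the robot as it stands.
- The arm moves only by the tool play_rows, never from a script. Its arguments are lists of equal length, an entry for each row: "dp": the shift along the tool's x, y, z in units of 40 mm (1.0 is 40 mm), a list of three; "rot": the turn, a rotation vector about the tool's x, y, z in units of 6 degrees (1.0 is 6 degrees), a list of three. In form: {"dp": [[tx, ty, tz], ...], "rot": [[ax, ay, az], ...]}. A call has 1 to 5 rows; each row is the pose to reach, as a shift and turn from the pose commanded when the call began, along the tool's axes at that moment; what a row does not reach only later rows make up. A row lasts 1/12 s, in which the tool goes at most 41.7 mm and 7.16 degrees, less where a joint would pass 70% of its speed; a pose out of reach is approached as far as the arm can. A call with a gripper value outside its range is refused whole. "fingers" is the opening, from 0 (shut) to 1 (fully open), set as the call begins (left out, the last holds). The fingers move at their own pace and stop on an object; "grip_force" is the grip in N (left out, the last holds). Time passes only in rows, so rows that repeat a pose let the fingers close. It gives the time, the measured TCP pose, the force, the opening and the grip force at its end, in the units of the state.
- telemetry.sense(): the state, without advancing time (a new reading comes with each control period).
- optics.grab_frame(name): name is "scene" or "top" or "wrist"; returns a dict with "color" (384x512x3 uint8, red, green, blue), "mtx" (3x3 intrinsics, pixels), "R" (3x3) and "t" (3): a world point X has camera coordinates R X + t; the wrist camera has in their place "mount" (4x4, takes a point from camera to tool coordinates, whose origin is the TCP and whose axes are the flange's). Camera axes: x right, y down, z forward; pixel columns grow to the right and rows downward; lengths in mm; the calibration is good to about 2 mm. A picture is of the moment at which its call begins: read the wrist's pose just before it. There is no depth.
- r.sign_off(): hands the job in; it is judged then, once.
The state is a dict: "clock": time; "qpos": joint angles; "qvel": joint speeds; "joint_efforts": joint torques, N m; "eef_pos": TCP position; "tcp_rot": TCP orientation; "contact_force": force on the tool from outside, world axes, zero at the start; "wrist_torque": the same for the moment, N m; "opening": opening from 0.0 (shut) to 1.0 (fully open); "grasp_force": force on a finger pad.
Only numpy, scipy, OpenCV 4.12 (cv2) and the standard library are available. Lean on these libraries where they do the work, as an engineer would, in place of code of your own. Each camera call takes 0.05 s, during which the arm holds its last target. There are 200 camera calls.

### The job

Take the green hopper by the black bar on top and pull it forward, towards the robot, right over to its stop, so that all three steel bushes tip out into the wooden catch box under it; leave it tipped, with the bushes lying in the box. Do not tip the blue hopper beside it and do not knock over the red oil bottle.

Things in the scene. Friction and masses are not known exactly. Their poses are not given: they have to be found in the camera images.
- green_bar (a point): Middle of the green hopper's black grip bar: 12 mm thick, 84 mm long, along the pivot axis, on two 8 mm posts 76 mm apart, 55 mm clear of the rim of the back wall. Hopper upright: 82 mm behind and 110 mm above the pivot axis (220 mm over the table); on its stop: 110 mm in front and 82 mm above it. The frame turns with the hopper: upright, x to its back, y along the bar, z up
- green_hopper (a joint): Tilt of the green hopper (sheet steel, 130 mm wide, 125 mm long with its sloping front lip, 55 mm deep, about 0.6 kg), rad: 0 upright (the start), growing as its top comes forward, 1.57 on its stop, where the lip slopes steeply down into the catch box. The pivot is stiff: the hopper stays where left and takes up to about 8 N at the bar
- green_stand: The green hopper's fixed stand: plate 270 x 160 mm, grey cheeks 125 mm high, pale wooden catch box. Origin on the table under the middle of the pivot axis, which is 110 mm up, along y; x to the back, -x the way it tips (to the robot). Catch box outside: x -162 to +38 mm, y -68 to +68 mm; walls 7 mm, rim 50 mm, inner floor 13 mm over the table
- bush1_c (a point): First bright steel flanged bush: flange 30 mm across, 5 mm thick, body 22 mm across, 20 mm high overall, 50 g, loose, at first standing on the floor of the green hopper. The point is its centre, half-way up; z is its axis
- bush2_c (a point): Second bright steel flanged bush: flange 30 mm across, 5 mm thick, body 22 mm across, 20 mm high overall, 50 g, loose, at first standing on the floor of the green hopper. The point is its centre, half-way up; z is its axis
- bush3_c (a point): Third bright steel flanged bush: flange 30 mm across, 5 mm thick, body 22 mm across, 20 mm high overall, 50 g, loose, at first standing on the floor of the green hopper. The point is its centre, half-way up; z is its axis
- blue_hopper (a joint): Tilt of the blue hopper, a bystander of the same build and size on its own stand beside the green one (left or right of it), holding three brass bushes, rad: 0 upright, where it starts and is to stay
- oil_mid (a point): Red oil bottle with a black cap, 54 mm in diameter, 150 mm high, standing loose on the bench behind the hoppers; a bystander. The point is its centre, half-way up
There are look-alikes about, which are no part of the job. What is shaped like the part that bears bush3_c but orange is not meant.

How it is judged:
By the outcome, as a careful person would: the job done as asked, in the order asked, and still so for the second after the job is handed in, with the robot touching nothing.
It also fails if it takes over 35 s, if anything falls off the work surface, if the arm or the gripper's body presses on something with over 40 N, if the wrist force passes 120 N, or if a joint passes its speed limit or range.

## Working session

There is one attempt and no reset: what is moved stays moved. The work goes in short steps, Python scripts to look and compute and a tool call to move; the robot and the scene stay as the last step left them, time stands still between calls to the robot, and variables do not carry over. Pictures are saved under pics/ and viewed, at most 10 in all, crops included, and the job is handed in when it is done.

Besides the shell and the picture viewer there is one more tool, called after "Emit:" in YAML: its name, and indented under it one key for each argument. play_rows: Moves the arm, as the interface text tells. Its arguments: {"type":"object","properties":{"dp":{"type":"array"},"rot":{"type":"array"},"fingers":{"type":"number"},"grip_force":{"type":"number"}},"required":["dp","rot"]}

```bash
mkdir -p pics
cat > h.py <<'E'
from rig import telemetry, optics, r
import numpy as np, cv2, pickle
def ray(f,u,v):
    d=f["R"].T@(np.linalg.inv(f["mtx"])@np.array([u,v,1.])); o=-f["R"].T@f["t"]; return o,d/np.linalg.norm(d)
def plane(f,u,v,z):
    o,d=ray(f,u,v); return o+d*(z-o[2])/d[2]
def tri(rs):
    A=sum(np.eye(3)-np.outer(d,d) for o,d in rs); b=sum((np.eye(3)-np.outer(d,d))@o for o,d in rs); return np.linalg.solve(A,b)
def proj(f,X):
    p=f["mtx"]@(f["R"]@np.asarray(X,float)+f["t"]); return p[:2]/p[2]
E
python3 - <<'E'
from h import *
s=telemetry.sense(); print(s)
fs={n:optics.grab_frame(n) for n in("scene","top")}
pickle.dump(fs,open("f0.pkl","wb"))
im=np.vstack([cv2.cvtColor(fs[n]["color"],cv2.COLOR_RGB2BGR) for n in("scene","top")])
for n in fs: cv2.imwrite(f"pics/{n}0.png",cv2.resize(cv2.cvtColor(fs[n]["color"],cv2.COLOR_RGB2BGR),(768,576)))
E
```

```text
{'clock': 0.0, 'qpos': array([ 1.23759996e+00,  3.53649841e-01,  1.63413238e+00, -4.01532189e-05,
        1.15517572e+00, -2.42894944e-03]), 'qvel': array([ 0.00062286,  0.00124884,  0.0003943 , -0.0019992 , -0.00172174,
        0.00220925]), 'joint_efforts': array([ 1.18035641e-03, -6.05254340e+01, -3.42077994e+01,  2.35677890e-04,
        9.04762361e-03,  7.64997367e-06]), 'eef_pos': array([202.85688219, 590.6696219 , 230.5613637 ]), 'tcp_rot': array([-3.14022728e+00,  3.33963131e-05,  2.81084149e+00]), 'contact_force': array([ 0.02483512,  0.14513348, -0.81396492]), 'wrist_torque': array([-0.01230427,  0.06225571, -0.00727668]), 'grasp_force': 0.0, 'opening': 0.9972813263881839}
```

View pics/scene0.png

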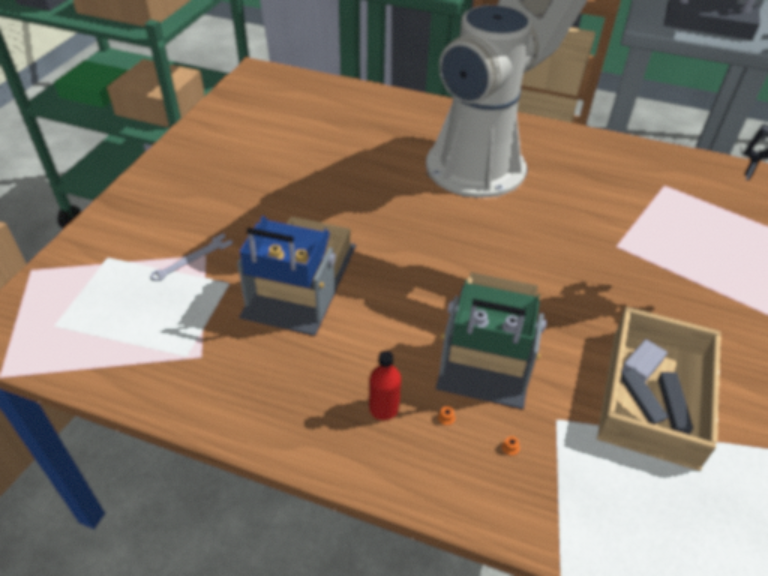

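View pics/top0.png

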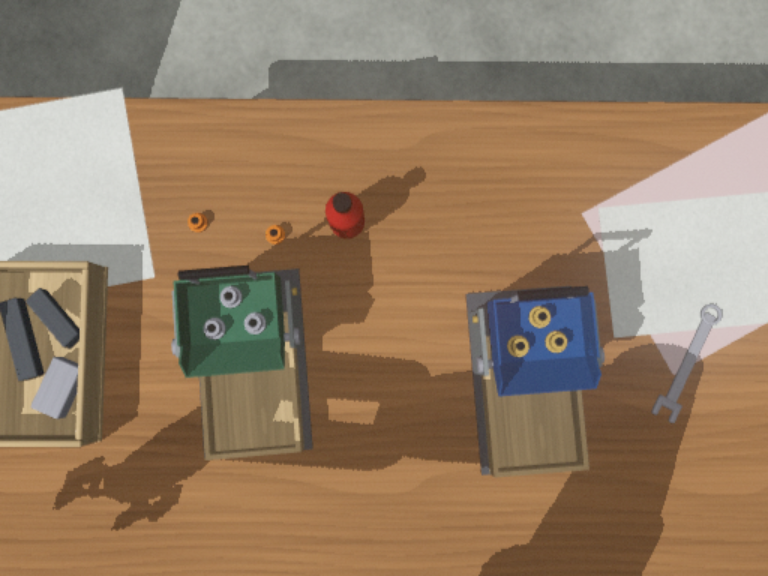

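The top view shows the green hopper with three steel bushes at about (230,325), its bar running (180,273)–(249,268). The blue hopper with brass bushes is at (545,340), the bottle at (345,215), and two orange decoy bushes on the bench at (198,221) and (274,233). There is only one green hopper; I'll measure its bar from both views and confirm with a crop.

```bash
cat > m.py <<'E'
from h import *
fs=pickle.load(open("f0.pkl","rb"))
win={"top":(112,170,172,190),"scene":(308,355,194,215)}
ends={};out=[]
for n,(x0,x1,y0,y1) in win.items():
    c=fs[n]["color"][y0:y1,x0:x1].astype(int); m=((c.max(2)<45)).astype(np.uint8)
    k,l,st,ce=cv2.connectedComponentsWithStats(m); i=1+np.argmax(st[1:,4]); 
    ys,xs=np.where(l==i); p=np.c_[xs+x0,ys+y0].astype(np.float32)
    vx,vy,cx,cy=cv2.fitLine(p,cv2.DIST_L2,0,.01,.01).ravel(); t=(p-[cx,cy])@[vx,vy]
    a=np.array([cx,cy])+np.array([[vx,vy]])*np.array([[t.min()],[t.max()]]); print(n,len(p),a.round(1).tolist()); ends[n]=a
    big=cv2.resize(cv2.cvtColor(fs[n]["color"][y0-25:y1+60,x0-25:x1+35],cv2.COLOR_RGB2BGR),(400,400),interpolation=cv2.INTER_CUBIC)
    for e in a: cv2.circle(big,tuple(int(q) for q in ((e-[x0-25,y0-25])*[400/(x1-x0+60),400/(y1-y0+85)])),4,(0,0,255),1)
    out.append(big)
cv2.imwrite("pics/crop.png",np.hstack(out))
T,S=ends["top"],ends["scene"]
for e in T: print("plane220",plane(fs["top"],*e,220).round(1))
for e in S: print("plane220 sc",plane(fs["scene"],*e,220).round(1))
print("tri mid",tri([ray(fs["top"],*T.mean(0)),ray(fs["scene"],*S.mean(0))]).round(1))
# bottle cap, blue hopper rough
print("bottle",plane(fs["top"],343/1.5,203/1.5,150).round(0)); print("blue bar", plane(fs["top"],550/1.5,294/1.5,220).round(0))
for u,v in((193,262),(278,252)):pass
print("box front corners",[plane(fs["top"],u/1.5,v/1.5,50).round(0) for u,v in((207,459),(300,450))])
print("camtop",(-fs["top"]["R"].T@fs["top"]["t"]).round(0))
E
python3 m.py
```

```text
top 1 [[165.0, 177.0], [165.0, 177.0]]
scene 100 [[315.8999938964844, 201.3000030517578], [349.0, 208.10000610351562]]
plane220 [665.5 145.2 220. ]
plane220 [665.5 145.2 220. ]
plane220 sc [661.5 146.3 220. ]
plane220 sc [654.4 224.6 220. ]
tri mid [661.5 166.1 215.6]
bottle [758.  34. 150.]
blue bar [ 633. -223.  220.]
box front corners [array([409., 229.,  50.]), array([422.,  97.,  50.])]
camtop [ 563.  -20. 1100.]
```

View pics/crop.png

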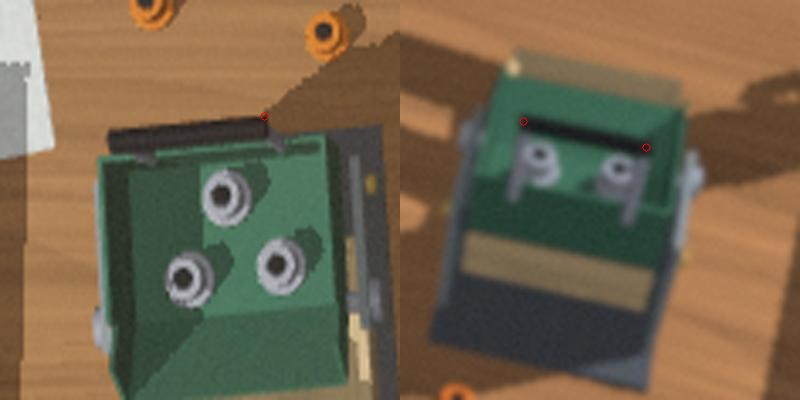

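Crop confirms it: the green hopper holds the three grey steel bushes and carries the black bar (the orange ones lie on the bench). The top mask failed because its threshold was too strict. I'll redo that and compute the approach.

```bash
sed -i 's/c.max(2)<45)/c.max(2)<(60 if n=="top" else 45))/' m.py; python3 m.py | head -7
cat >> h.py <<'E'
from scipy.spatial.transform import Rotation as Ro
def setup(bar0,yaw):
    xs=np.array([np.cos(yaw),np.sin(yaw),0]); ys=np.array([-np.sin(yaw),np.cos(yaw),0]); piv=bar0-82*xs-[0,0,110]; return xs,ys,piv
def bar(bar0,yaw,th):
    xs,ys,piv=setup(bar0,yaw); x=82*np.cos(th)-110*np.sin(th); z=110*np.cos(th)+82*np.sin(th); return piv+x*xs+[0,0,z]
def toolR(yaw,lean):
    xs,ys,_=setup(np.zeros(3),yaw); z=-np.cos(lean)*np.array([0,0,1])-np.sin(lean)*xs; return np.c_[ys,np.cross(z,ys),z]
def cmd(p,R,s=None):
    s=s or telemetry.sense(); R0=Ro.from_euler("xyz",s["tcp_rot"]).as_matrix()
    return (R0.T@(p-s["eef_pos"])/40).round(2).tolist(), (np.degrees(Ro.from_matrix(R0.T@R).as_rotvec())/6).round(2).tolist()
E
python3 - <<'E'
from h import *
B=np.array([657.5,185.5,220]);yaw=.098
for lean in(45,):
    R=toolR(yaw,np.radians(lean)); print(lean,cmd(B-R[:,2]*100+[0,0,60],R))
E
```

```text
top 227 [[119.0999984741211, 183.1999969482422], [165.1999969482422, 179.1999969482422]]
scene 100 [[315.8999938964844, 201.3000030517578], [349.0, 208.10000610351562]]
plane220 [653.7 228.3 220. ]
plane220 [661.4 144.7 220. ]
plane220 sc [661.5 146.3 220. ]
plane220 sc [654.4 224.6 220. ]
tri mid [657.7 186.1 219.9]
45 ([-15.65, -5.16, -3.0], [6.64, 4.28, 10.31])
```

Emit:
play_rows:
  dp:
    - [-1, -0.3, -1]
    - [-2, -0.6, -2]
    - [-3, -1, -3]
    - [-4, -1.3, -3.5]
    - [-5, -1.6, -3.5]
  rot:
    - [0, 0, 1]
    - [0, 0, 2]
    - [0, 0, 3]
    - [0, 0, 4]
    - [0, 0, 5]
  fingers: 1

```text
clock: 0.52
eef_pos: [335.2, 492.8, 358.0]
tcp_rot: [3.139, -0.001, 2.283]
contact_force: [0.6, 0.7, -0.5]
opening: 0.996
grasp_force: 0.0
```

```bash
cat > go.py <<'E'
import sys
from h import *
B=np.array([657.7,186.1,220]);yaw=.092
# args: tilt deg, lean deg, back-off mm, extra z
th,lean,off,dz=map(float,sys.argv[1:5])
R=toolR(yaw,np.radians(lean)); s=telemetry.sense()
print(s["clock"],s["eef_pos"].round(1),s["qpos"].round(2),s["contact_force"].round(1),s["opening"])
print(cmd(bar(B,yaw,np.radians(th))+R[:,2]*(17-off)+[0,0,dz],R,s))
E
python3 go.py 0 45 100 50
```

```text
0.5167 [335.2 492.8 358. ] [0.97 0.21 1.54 0.   1.38 0.26] [ 0.6  0.7 -0.5] 0.9958705309742504
([-11.93, 2.28, 0.72], [7.28, 2.31, 5.62])
```

Emit:
play_rows:
  dp:
    - [-1, 0.2, 0]
    - [-2, 0.4, 0]
    - [-3, 0.6, 0]
    - [-4, 0.8, 0]
    - [-5, 1, 0]
  rot:
    - [0.7, 0.2, 0.6]
    - [1.5, 0.4, 1.2]
    - [2.2, 0.7, 1.7]
    - [2.9, 0.9, 2.2]
    - [3.6, 1.2, 2.8]

```text
clock: 0.93
eef_pos: [497.1, 367.2, 355.4]
tcp_rot: [-2.748, -0.067, 1.975]
contact_force: [0.6, 1.6, -0.7]
opening: 1.0
grasp_force: 0.0
```

```bash
python3 go.py 0 45 100 50
```

```text
0.9333 [497.1 367.2 355.4] [0.57 0.48 1.23 0.13 1.81 0.15] [ 0.6  1.6 -0.7] 0.9997219835932517
([-6.22, 3.15, -1.04], [3.61, 1.13, 2.85])
```

Emit:
play_rows:
  dp:
    - [-0.9, 0.4, -0.15]
    - [-1.8, 0.9, -0.3]
    - [-2.7, 1.35, -0.45]
    - [-3.6, 1.8, -0.6]
    - [-4.5, 2.3, -0.75]
  rot:
    - [0.7, 0.2, 0.6]
    - [1.5, 0.4, 1.2]
    - [2.2, 0.7, 1.7]
    - [2.9, 0.9, 2.3]
    - [3.6, 1.1, 2.85]

```text
clock: 1.35
eef_pos: [656.5, 240.3, 335.6]
tcp_rot: [-2.357, 0.004, 1.663]
contact_force: [0.7, 1.4, 0.2]
opening: 1.002
grasp_force: 0.0
```

```bash
python3 go.py 0 45 100 0
```

```text
1.35 [656.5 240.3 335.6] [0.28 0.89 0.7  0.18 2.31 0.26] [0.7 1.4 0.2] 1.0022959653656347
([-1.35, 1.98, 0.04], [0.01, 0.03, -0.02])
```

Emit:
play_rows:
  dp:
    - [-0.4, 0.6, 0]
    - [-0.9, 1.3, 0]
    - [-1.35, 1.98, 0.04]
    - [-1.35, 1.98, 0.04]
  rot:
    - [0, 0, 0]
    - [0, 0, 0]
    - [0, 0, 0]
    - [0, 0, 0]

```text
clock: 1.68
eef_pos: [717.0, 188.8, 271.0]
tcp_rot: [-2.353, 0.005, 1.662]
contact_force: [-1.3, -0.7, -1.2]
opening: 0.997
grasp_force: 0.0
```

```bash
python3 go.py 0 45 0 0
python3 - <<'E'
from h import *
s=telemetry.sense(); f=optics.grab_frame("wrist"); R0=Ro.from_euler("xyz",s["tcp_rot"]).as_matrix()
M=f["mount"]
B=np.array([657.7,186.1,220]);xs,ys,_=setup(B,.092)
im=cv2.cvtColor(f["color"],cv2.COLOR_RGB2BGR)
for k in(-42,0,42):
    pt=R0.T@(B+k*ys-s["eef_pos"]); pc=np.linalg.inv(M)@np.r_[pt,1]; q=f["mtx"]@pc[:3]; q=q[:2]/q[2]; print(q.round(0)); cv2.circle(im,tuple(int(v) for v in q),4,(0,0,255),1)
cv2.imwrite("pics/w1.png",im)
E
```

```text
1.6833 [717.  188.8 271. ] [0.22 1.04 0.56 0.12 2.33 0.17] [-1.3 -0.7 -1.2] 0.9969110976494451
([0.08, -0.14, 2.38], [-0.03, 0.03, -0.04])
[250. 245.]
[249. 193.]
[249. 135.]
```

View pics/w1.png

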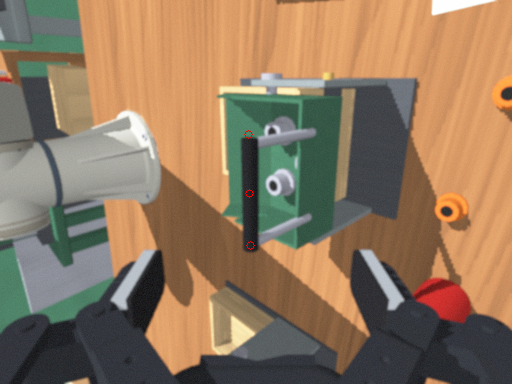

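Markers on the bar land within about 3 px of it (bar column 250, rows 138–251). Advance and grip.

Emit:
play_rows:
  dp:
    - [0.08, -0.14, 0.8]
    - [0.08, -0.14, 1.6]
    - [0.08, -0.14, 2.38]
    - [0.08, -0.14, 2.38]
  rot:
    - [0, 0, 0]
    - [0, 0, 0]
    - [0, 0, 0]
    - [0, 0, 0]

```text
clock: 2.07
eef_pos: [638.2, 189.6, 211.9]
tcp_rot: [-2.35, 0.004, 1.668]
contact_force: [-1.3, 0.5, -0.7]
opening: 1.002
grasp_force: 0.0
```

Emit:
play_rows:
  dp:
    - [0, 0, 0]
    - [0, 0, 0]
    - [0, 0, 0]
    - [0, 0, 0]
    - [0, 0, 0]
  rot:
    - [0, 0, 0]
    - [0, 0, 0]
    - [0, 0, 0]
    - [0, 0, 0]
    - [0, 0, 0]
  fingers: 0
  grip_force: 40

```text
clock: 2.48
eef_pos: [645.4, 189.8, 216.2]
tcp_rot: [-2.363, 0.002, 1.666]
contact_force: [0.6, -0.3, -0.0]
opening: 0.295
grasp_force: 0.0
```

Emit:
play_rows:
  dp:
    - [0, 0, 0]
    - [0, 0, 0]
    - [0, 0, 0]
    - [0, 0, 0]
    - [0, 0, 0]
  rot:
    - [0, 0, 0]
    - [0, 0, 0]
    - [0, 0, 0]
    - [0, 0, 0]
    - [0, 0, 0]

```text
clock: 2.9
eef_pos: [645.7, 189.8, 215.5]
tcp_rot: [-2.364, 0.002, 1.666]
contact_force: [6.7, 1.8, -0.3]
opening: 0.12
grasp_force: 39.0
```

```bash
for a in 0 12 24 36; do python3 go.py $a $((45-a)) 0 0|tail -1; done
```

```text
([-0.12, 0.12, 0.14], [0.08, 0.03, 0.01])
([-0.12, -0.48, 0.3], [-1.92, 0.03, 0.01])
([-0.12, -1.04, 0.59], [-3.92, 0.03, 0.01])
([-0.11, -1.53, 0.99], [-5.92, 0.03, 0.02])
```

```bash
cat > pull.py <<'E'
import sys
from h import *
B=np.array([657.7,186.1,220]);yaw=.092; xs,ys,piv=setup(B,yaw)
s=telemetry.sense(); R0=Ro.from_euler("xyz",s["tcp_rot"]).as_matrix(); step=float(sys.argv[1]); k=float(sys.argv[2]) if len(sys.argv)>2 else 1.
g=s["eef_pos"]-17*R0[:,2]; d=g-piv; print("tilt est",np.degrees(np.arctan2(-(d@xs),d[2])-np.arctan2(-82,110)).round(1),"rad",np.hypot(d@xs,d[2]).round(1),"(137.2) lean",np.degrees(np.arctan2(-R0[:,2]@xs,-R0[2,2])).round(1),s["qpos"].round(2),s["contact_force"].round(1),s["opening"].round(3))
for i in range(1,6):
    Q=Ro.from_rotvec(-ys*np.radians(step*i)).as_matrix(); Qk=Ro.from_rotvec(-ys*np.radians(k*step*i)).as_matrix()
    R=Qk@R0; print(cmd(piv+Q@d+17*R[:,2],R,s))
E
python3 pull.py 4
```

```text
Traceback (most recent call last):
  File "pull.py", line 5, in <module>
    g=s["eef_pos"]-17*R0[:,2]; d=g-piv; print("tilt est",np.degrees(np.arctan2(-(d@xs),d[2])-np.arctan2(-82,110)).round(1),"rad",np.hypot(d@xs,d[2]).round(1),"(137.2) lean",np.degrees(np.arctan2(-R0[:,2]@xs,-R0[2,2])).round(1),s["qpos"].round(2),s["contact_force"].round(1),s["opening"].round(3))
                                                                                                                                                                                                                                                                                  ^^^^^^^^^^^^^^^^^^
AttributeError: 'float' object has no attribute 'round'
```

```bash
sed -i 's/s\["opening"\].round(3)/round(s["opening"],3)/' pull.py; python3 pull.py 4
```

```text
tilt est 1.7 rad 143.5 (137.2) lean 44.5 [0.23 0.91 0.92 0.11 2.08 0.16] [ 6.7  1.8 -0.3] 0.12
([0.0, -0.22, 0.05], [-0.67, -0.0, 0.0])
([0.0, -0.43, 0.11], [-1.33, -0.0, 0.0])
([0.0, -0.63, 0.19], [-2.0, -0.0, 0.01])
([0.0, -0.84, 0.28], [-2.67, -0.0, 0.01])
([0.0, -1.03, 0.39], [-3.33, -0.0, 0.01])
```

Emit:
play_rows:
  dp:
    - [0, -0.22, 0.05]
    - [0, -0.43, 0.11]
    - [0, -0.63, 0.19]
    - [0, -0.84, 0.28]
    - [0, -1.03, 0.39]
  rot:
    - [-0.67, 0, 0]
    - [-1.33, 0, 0]
    - [-2, 0, 0]
    - [-2.67, 0, 0]
    - [-3.33, 0, 0]

```text
clock: 3.32
eef_pos: [604.2, 185.8, 231.3]
tcp_rot: [-2.713, 0.003, 1.666]
contact_force: [0.8, 1.5, -16.9]
opening: 0.124
grasp_force: 39.0
```

```bash
python3 pull.py 5
```

```text
tilt est 22.1 rad 141.4 (137.2) lean 24.6 [0.26 0.61 1.3  0.07 1.66 0.16] [  0.8   1.5 -16.9] 0.124
([0.0, -0.26, 0.06], [-0.83, -0.0, 0.0])
([0.0, -0.52, 0.15], [-1.67, -0.0, 0.01])
([0.0, -0.77, 0.26], [-2.5, -0.0, 0.01])
([0.0, -1.01, 0.39], [-3.33, -0.01, 0.01])
([0.0, -1.23, 0.54], [-4.17, -0.01, 0.02])
```

Emit:
play_rows:
  dp:
    - [0, -0.26, 0.09]
    - [0, -0.52, 0.2]
    - [0, -0.77, 0.32]
    - [0, -1.01, 0.46]
    - [0, -1.23, 0.62]
  rot:
    - [-0.83, 0, 0]
    - [-1.67, 0, 0]
    - [-2.5, 0, 0]
    - [-3.33, 0, 0]
    - [-4.17, 0, 0]

```text
clock: 3.73
eef_pos: [550.1, 180.9, 231.6]
tcp_rot: [3.13, 0.001, 1.666]
contact_force: [6.7, 3.5, -15.1]
opening: 0.123
grasp_force: 39.1
```

```bash
python3 pull.py 4 0.8
```

```text
tilt est 47.2 rad 141.0 (137.2) lean -0.6 [ 0.32  0.28  1.74 -0.    1.11  0.22] [  6.7   3.5 -15.1] 0.123
([0.0, -0.22, 0.05], [-0.53, -0.0, 0.0])
([0.0, -0.43, 0.12], [-1.07, -0.0, 0.0])
([0.0, -0.64, 0.2], [-1.6, -0.01, 0.0])
([0.0, -0.84, 0.29], [-2.13, -0.01, 0.0])
([0.0, -1.03, 0.4], [-2.67, -0.01, 0.0])
```

```bash
python3 pull.py 4
```

```text
tilt est 47.2 rad 141.0 (137.2) lean -0.6 [ 0.32  0.28  1.74 -0.    1.11  0.22] [  6.7   3.5 -15.1] 0.123
([0.0, -0.21, 0.05], [-0.67, -0.0, 0.0])
([0.0, -0.42, 0.11], [-1.33, -0.0, 0.0])
([0.0, -0.62, 0.19], [-2.0, -0.01, 0.0])
([0.0, -0.82, 0.28], [-2.67, -0.01, 0.0])
([0.0, -1.01, 0.39], [-3.33, -0.01, 0.0])
```

Emit:
play_rows:
  dp:
    - [0, -0.21, 0.09]
    - [0, -0.42, 0.16]
    - [0, -0.62, 0.24]
    - [0, -0.82, 0.33]
    - [0, -1.01, 0.44]
  rot:
    - [-0.67, 0, 0]
    - [-1.33, 0, 0]
    - [-2, 0, 0]
    - [-2.67, 0, 0]
    - [-3.33, 0, 0]

```text
clock: 4.15
eef_pos: [510.4, 177.4, 215.3]
tcp_rot: [2.781, 0.0, 1.667]
contact_force: [11.8, -3.4, -11.7]
opening: 0.121
grasp_force: 39.5
```

```bash
python3 pull.py 5
```

```text
tilt est 67.2 rad 140.7 (137.2) lean -20.7 [ 0.4   0.08  2.08 -0.18  0.64  0.43] [ 11.8  -3.4 -11.7] 0.121
([0.0, -0.26, 0.06], [-0.83, -0.0, -0.0])
([0.0, -0.52, 0.15], [-1.67, -0.01, -0.0])
([0.0, -0.77, 0.26], [-2.5, -0.01, -0.0])
([0.0, -1.0, 0.39], [-3.33, -0.01, -0.0])
([0.0, -1.23, 0.54], [-4.17, -0.01, -0.0])
```

```bash
python3 pull.py 4.6 0.5|tail -5
```

```text
([0.0, -0.26, 0.06], [-0.38, -0.0, -0.0])
([0.0, -0.51, 0.14], [-0.77, -0.0, -0.0])
([0.0, -0.76, 0.24], [-1.15, -0.0, -0.0])
([0.0, -1.0, 0.36], [-1.53, -0.01, -0.0])
([0.0, -1.22, 0.5], [-1.92, -0.01, -0.0])
```

Emit:
play_rows:
  dp:
    - [0, -0.26, 0.1]
    - [0, -0.51, 0.18]
    - [0, -0.76, 0.28]
    - [0, -1.0, 0.4]
    - [0, -1.22, 0.54]
  rot:
    - [-0.38, 0, 0]
    - [-0.77, 0, 0]
    - [-1.15, 0, 0]
    - [-1.53, 0, 0]
    - [-1.92, 0, 0]

```text
clock: 4.57
eef_pos: [473.5, 174.6, 180.1]
tcp_rot: [2.582, -0.001, 1.667]
contact_force: [19.8, -34.9, 77.6]
opening: 0.118
grasp_force: 49.0
```

```bash
python3 pull.py 3 0.3
python3 - <<'E'
from h import *
fs={n:optics.grab_frame(n) for n in("scene","top")}
c=[cv2.resize(cv2.cvtColor(fs["top"]["color"][140:340,90:240],cv2.COLOR_RGB2BGR),(450,600)),cv2.resize(cv2.cvtColor(fs["scene"]["color"][140:290,270:370],cv2.COLOR_RGB2BGR),(350,600))]
cv2.imwrite("pics/p2.png",np.hstack(c))
E
```

```text
tilt est 89.6 rad 139.9 (137.2) lean -32.1 [ 0.49  0.04  2.31 -0.68  0.33  0.99] [ 19.8 -34.9  77.6] 0.118
([0.0, -0.16, 0.07], [-0.15, -0.0, -0.0])
([0.0, -0.32, 0.15], [-0.3, -0.0, -0.0])
([0.0, -0.48, 0.23], [-0.45, -0.0, -0.0])
([0.0, -0.63, 0.33], [-0.6, -0.0, -0.0])
([0.0, -0.77, 0.43], [-0.75, -0.0, -0.0])
```

View pics/p2.png

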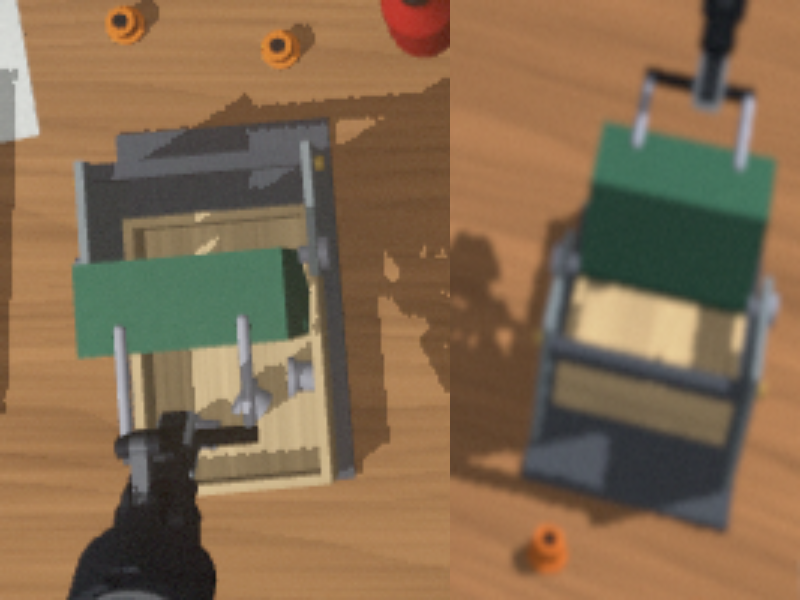

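On its stop (force step up, tilt about 89.6°). The top crop shows two bushes in the box near (250,400) and (300,375); the third is likely hidden. Relieve a little, release, back out.

Emit:
play_rows:
  dp:
    - [0, 0.04, -0.03]
    - [0, 0.06, -0.05]
    - [0, 0.06, -0.05]
  rot:
    - [0, 0, 0]
    - [0, 0, 0]
    - [0, 0, 0]

```text
clock: 4.92
eef_pos: [474.4, 174.1, 181.4]
tcp_rot: [2.587, 0.001, 1.666]
contact_force: [2.9, 5.0, -0.7]
opening: 0.119
grasp_force: 41.0
```

Emit:
play_rows:
  dp:
    - [0, 0, 0]
    - [0, 0, 0]
    - [0, 0, 0]
    - [0, 0, 0]
    - [0, 0, 0]
  rot:
    - [0, 0, 0]
    - [0, 0, 0]
    - [0, 0, 0]
    - [0, 0, 0]
    - [0, 0, 0]
  fingers: 0.6

```text
clock: 5.33
eef_pos: [472.8, 172.6, 180.0]
tcp_rot: [2.59, 0.003, 1.666]
contact_force: [-0.5, -0.3, 0.4]
opening: 0.603
grasp_force: 0.0
```

```bash
python3 pull.py 3 0.3|head -1
python3 - <<'E'
from h import *
f=optics.grab_frame("wrist"); cv2.imwrite("pics/w2.png",cv2.cvtColor(f["color"],cv2.COLOR_RGB2BGR))
E
```

```text
tilt est 89.7 rad 140.5 (137.2) lean -31.6 [ 0.49  0.04  2.31 -0.65  0.34  0.96] [-0.5 -0.3  0.4] 0.603
```

View pics/w2.png

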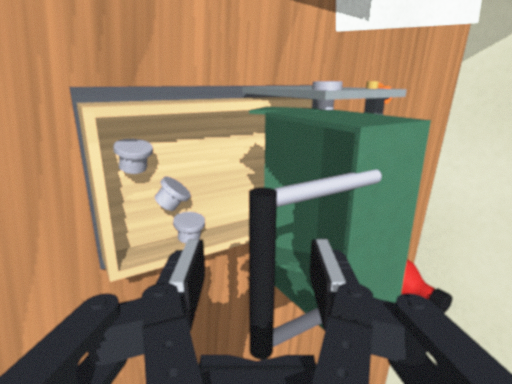

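All three bushes lie in the box at (132,155), (172,193) and (188,226). The relief may have moved the hopper a fraction of a degree, so I'll press it onto the stop once more and release under light load.

Emit:
play_rows:
  dp:
    - [0, 0, 0]
    - [0, 0, 0]
    - [0, 0, 0]
    - [0, 0, 0]
    - [0, 0, 0]
  rot:
    - [0, 0, 0]
    - [0, 0, 0]
    - [0, 0, 0]
    - [0, 0, 0]
    - [0, 0, 0]
  fingers: 0
  grip_force: 40

```text
clock: 5.8
eef_pos: [473.8, 172.9, 180.8]
tcp_rot: [2.588, 0.003, 1.666]
contact_force: [4.8, -2.5, 3.2]
opening: 0.124
grasp_force: 39.0
```

Emit:
play_rows:
  dp:
    - [0, -0.02, 0.01]
    - [0, -0.04, 0.02]
    - [0, -0.04, 0.02]
  rot:
    - [0, 0, 0]
    - [0, 0, 0]
    - [0, 0, 0]

```text
clock: 6.05
eef_pos: [473.8, 173.0, 180.7]
tcp_rot: [2.586, 0.003, 1.666]
contact_force: [0.3, -7.1, 16.2]
opening: 0.124
grasp_force: 40.5
```

Emit:
play_rows:
  dp:
    - [0, 0, 0]
    - [0, 0, 0]
    - [0, 0, 0]
    - [0, 0, 0]
    - [0, 0, 0]
  rot:
    - [0, 0, 0]
    - [0, 0, 0]
    - [0, 0, 0]
    - [0, 0, 0]
    - [0, 0, 0]
  fingers: 0.6

```text
clock: 6.47
eef_pos: [471.6, 172.6, 178.2]
tcp_rot: [2.591, 0.003, 1.666]
contact_force: [-0.7, 0.5, -0.3]
opening: 0.594
grasp_force: 0.0
```

Emit:
play_rows:
  dp:
    - [0, 0, -0.5]
    - [0, 0, -1]
    - [0, 0, -1.5]
    - [0, 0, -2]
    - [0, 0, -2.5]
  rot:
    - [0, 0, 0]
    - [0, 0, 0]
    - [0, 0, 0]
    - [0, 0, 0]
    - [0, 0, 0]

```text
clock: 6.88
eef_pos: [418.9, 167.8, 264.1]
tcp_rot: [2.591, 0.003, 1.666]
contact_force: [-0.2, 0.7, 0.1]
opening: 0.602
grasp_force: 0.0
```

Emit:
play_rows:
  dp:
    - [0, 0, 0]
    - [0, 0, 0]
    - [0, 0, 0]
    - [0, 0, 0]
  rot:
    - [0, 0, 0]
    - [0, 0, 0]
    - [0, 0, 0]
    - [0, 0, 0]

```text
clock: 7.22
eef_pos: [419.6, 167.7, 262.5]
tcp_rot: [2.592, 0.004, 1.666]
contact_force: [-0.1, -0.9, -0.9]
opening: 0.601
grasp_force: 0.0
```

Run:
```python
from h import *
f=optics.grab_frame("top"); s=optics.grab_frame("scene");w=optics.grab_frame("wrist")
b=lambda a:cv2.cvtColor(a["color"],cv2.COLOR_RGB2BGR)
cv2.imwrite("pics/end.png",np.vstack([np.hstack([cv2.resize(b(a),(400,300)) for a in(s,w)]),cv2.resize(b(f)[100:325],(683,300))[:,:].copy() if 0 else cv2.copyMakeBorder(cv2.resize(b(f)[100:325],(683,300)),0,0,0,117,cv2.BORDER_CONSTANT)]))
```

```text
(no output)
```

View pics/end.png

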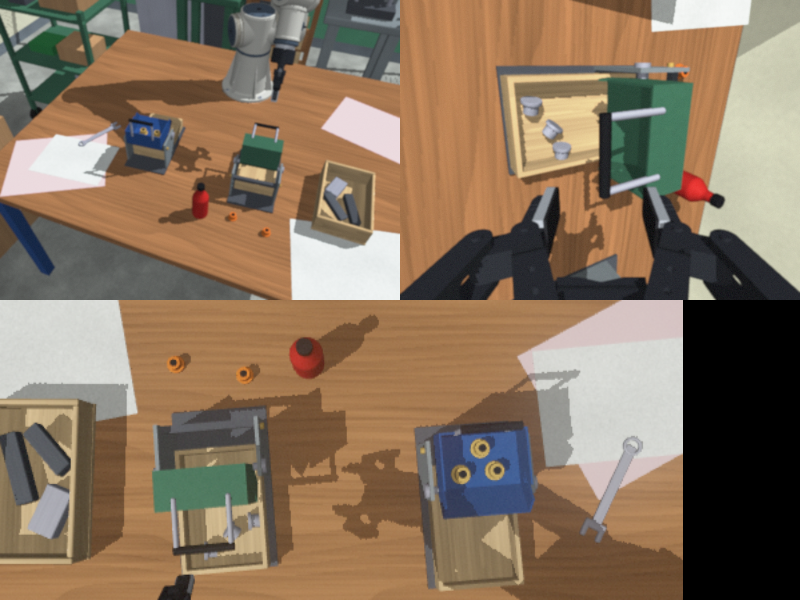

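The wrist view (top right) shows the hopper tipped and three bushes in the box at (531,105), (552,129) and (562,150). The bottle is standing, the blue hopper is upright, and the gripper is clear of everything.

```bash
python3 -c "
from rig import r
print(r.sign_off())"
```

```text
the job is handed in; nothing more can be done
None
```

The green hopper is tipped over onto its stop with all three steel bushes lying in the catch box; the blue hopper and the red oil bottle were left undisturbed, and the job is handed in at about 7 s on the robot's clock.

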